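# Check the bench tools in: load the push-latch tray, latch it and stroke the tally

### The job

Check in the hand tools lying on the bench skin: push the front of the empty blue tool tray so that its latch lets go and the tray springs out, then lay every tool that is there flat inside the tray. Push the loaded tray in until it latches, let go and make sure that it stays in, and only then swing the red-knobbed tally lever to its stop and let it spring back.

Things in the scene. Friction and masses are not known exactly. Their poses are not given: they have to be found in the camera images.
- tray_front (a point): centre of the brass push plate on the sliding tray's blue front panel (202 mm wide, from 23 to 57 mm above the skin); the point is 42 mm up. x = level inward, the way to push; y left along the panel. It takes 3 to 9 N (pushing fingers may feel jolts to 15 N), then a hard stop. Out, the panel is 50 mm or more behind the skin's raised front rim (43 mm high, inner face at world x = 0.338).
- tray_floor (a point): centre of the tray's inner floor, 27 mm above the skin; moves with the tray; axes as tray_front, z up. Inside it is 176 mm (x) by 182 mm (y); side and back walls rise 18 mm above the floor, the front panel 30 mm. With the tray out the whole floor is open from above. A blue hood, its roof from 79 to 84 mm above the skin, begins 97 mm behind (+x) the floor centre when the tray is out.
- tray (a joint): how far the tray is in, m: 0 = sprung out, 0.061 = hard stop. Push-push latch: pushed to the stop and let go it springs back to about 0.048 and stays latched (so it starts); pushed to the stop again and let go it is freed and springs out to 0 by itself. It catches or frees only beyond about 0.058.
- lever (a joint): tally lever angle, rad: 0 = rest, 1.0 = stop. A light spring returns it (about 1 N at the knob at rest, 3 N at the stop).
- lever_knob (a point): centre of the red ball (22 mm across) at the top of the tally lever, a 9 mm steel rod; about 108 mm above the skin at rest and at the stop, 115 mm half-way.
- lever_pivot (a point): lever pivot on the dark steel tally counter (fixed, 52 x 92 mm, 46 mm high, pivot cheeks up to 62 mm), 55 mm above the skin, 60 mm from the knob centre. The lever turns about this point's x axis in its upright y-z plane: at rest it leans 0.5 rad to +y (robot's left); it is swung over the top to 0.5 rad to -y (right).
- cutter_mid (a point): red snap-blade cutter, 104 x 22 x 18 mm (body 14 mm high), at its centre half-way up; long axis = x. May be absent.
- handpiece_mid (a point): pencil handpiece, black and metal, 150 x 20 x 20 mm, at its centre half-way up; long axis = y, the thin stone point at -y; thickest from 27 mm on the point side to 48 mm on the other. May be absent.
- tweezers_mid (a point): bright steel tweezers, 122 x 11 x 8 mm, at their centre half-way up; long axis = y. May be absent.
- black_tweezers_mid (a point): blackened dark steel tweezers, 113 x 9 x 8 mm, at their centre half-way up; long axis = y. May be absent.

How it is judged:
By the outcome, as a careful person would: the job done as asked, in the order asked, and still so for the second after the job is handed in, with the robot touching nothing.
Of cutter, handpiece, tweezers, black_tweezers only 3 to 4 are there at a start; the rules pass over those that are not, and their reading is None.
At some moment in a run one of cutter, handpiece, tweezers, black_tweezers may be knocked a few centimetres aside while the robot is not near it.
Once in a run the grip may slacken for a moment while it holds something.
It also fails if it takes over 208 s, if anything falls off the work surface, if the arm or the gripper's body presses on something with over 40 N, if the wrist force passes 120 N, or if a joint passes its speed limit or range.

### The arm

A 6-joint arm with a two-finger parallel gripper is mounted at the origin on a cart in front of the work surface, level with it; the furniture and walls round the work are solid. World frame = base frame: x ahead of the robot, y to its left, z up, the work surface at z = 0. Lengths are in m, angles in rad, forces in N, time in s.
With the tool pointing down it reaches from about 0.275 to 1 m from the base axis. Payload 8.4 kg.
Tool frame: the origin (TCP) lies at the very end of the fingers, on their centre line; the grasp point (between the pads) lies ctrl.grasp_offset behind it (ctrl.grasp_offset is the distance from the TCP to the grasp point, in m); z points along the fingers, y is the line along which they close (so a half turn about z gives the same grasp; the last joint's range is limited). The gripper opens to 85 mm and grips with 20 to 120 N. Pads are 22 mm wide; open, the fingers measure 114 mm over their backs; the gripper's body (76 mm by 85 mm) begins 54 mm behind the grasp point. The pads swing forward as they close: fully open they stand 13 mm farther back than shut.
Start: joints at [1.231, 0.353, 1.633, -0, 1.155, -0.002], TCP at [0.207, 0.59, 0.231] pointing down, gripper open.
Joint ranges: [-2.63, 2.63], [-0.92, 2.1], [0.06, 2.66], [-1.3, 4.44], [0, 2.69], [-3.02, 3.02]. Speed limits (rad/s): [2.22, 2.22, 2.79, 3.14, 3.14, 3.14].

### API

Orientations are given as [roll, pitch, yaw] about the fixed x, y, z axes, in that order (R = Rz(yaw) Ry(pitch) Rx(roll)).
In Python, from workcell import ctrl gives the robot as it stands.
- The arm moves only by the shell command python3 -m pendant 'ROWS' [OPENING] [FORCE]. ROWS is JSON, a list that holds one entry, the list of rows, each a list of 6 numbers: the shift along the tool's x, y, z as a fraction of full scale, then the turn, a rotation vector about the tool's x, y, z as a fraction of full scale. A call has exactly 8 rows; each row shifts and turns the commanded pose from where the row before left it, along the tool's axes as they then stand; what a row does not reach is not made up. Full scale, the value 1, is 400 mm for a shift and 5 degrees for a turn. A row lasts 1/10 s, in which the tool goes at most 50 mm and 8.59 degrees, less where a joint would pass 70% of its speed; a pose out of reach is approached as far as the arm can. A call with a number of a shift or a turn outside -1 to 1 is refused whole. A call with a gripper value outside its range is refused whole. OPENING is the opening, from 0 (shut) to 1 (fully open), set as the call begins (- or left out, the last holds). The fingers move at their own pace and stop on an object; FORCE is the grip in N (left out, the last holds). Time passes only in rows, so rows that do not move let the fingers close, or fill a call up. It gives the time, the measured TCP pose, the force, the opening and the grip force at its end, in the units of the state.
- ctrl.state(): the state, without advancing time (a new reading comes with each control period).
- ctrl.snapshot(name): name is "scene" or "top"; returns (picture, depth): 384x512x3 uint8, red, green, blue; 384x512 float32, m along the optical axis (not along the pixel's ray), 0 where there is no reading.
- ctrl.camera_params(name): a dict with "camera_matrix" (3x3 intrinsics, pixels), "R" (3x3) and "t" (3): a world point X has camera coordinates R X + t. Camera axes: x right, y down, z forward; pixel columns grow to the right and rows downward; lengths in m; the calibration is good to about 2 mm. A picture is of the moment at which its call begins. camera_params takes no time and is no camera call.
- ctrl.close_job(): hands the job in; it is judged then, once.
Trained networks look in the newest picture that a camera, given by its name, has taken for a name from the list of things; names that differ only in an ending like _2 or _b are one class to them, and where a whole thing is asked for, a point or a joint stands for the part that bears it (a point fixed in the world has none). Each returns a list of dicts, best first, with "p" (0 to 1); they miss things now and then, are a little off and sometimes report something else, mostly with a low value. They report only what shows in the picture. A call takes as long as a camera call.
- ctrl.search_frame(camera, target): "rect" ([left, top, right, bottom] in pixels, round what is visible of it).
- ctrl.spot_point(camera, target): "uv" ([column, row] in pixels: a listed point, or the origin of a listed thing).
The state is a dict: "time_s": time; "joints": joint angles; "joint_vel": joint speeds; "effort": joint torques, N m; "tool_pos": TCP position; "eef_rot": TCP orientation; "contact_force": force on the tool from outside, world axes, zero at the start; "ft_torque": the same for the moment, N m; "finger_gap": opening from 0.0 (shut) to 1.0 (fully open); "grip_force": force on a finger pad.
Only numpy, scipy, OpenCV 4.12 (cv2) and the standard library are available. Lean on these libraries where they do the work, as an engineer would, in place of code of your own. Each camera call takes 0.05 s, during which the arm holds its last target. There are 200 camera calls.

## Working session

There is one attempt and no reset: what is moved stays moved. The work goes in short steps, Python scripts to look and compute and a shell command to move; the robot and the scene stay as the last step left them, time stands still between calls to the robot, and variables do not carry over. Pictures are saved under pics/ and viewed, at most 16 in all, crops included, and the job is handed in when it is done.

```bash
ls; mkdir -p pics; python3 - <<'E'
from workcell import ctrl
import cv2,numpy as np
print(ctrl.grasp_offset, ctrl.state())
ims=[]
for c in ("scene","top"):
    p,d=ctrl.snapshot(c); cv2.imwrite(f"pics/{c}0.png",p[:,:,::-1]); np.save(f"{c}_d.npy",d)
    k=ctrl.camera_params(c); print(c,k)
    for n in ["tray_front","tray_floor","lever_knob","lever_pivot","cutter_mid","handpiece_mid","tweezers_mid","black_tweezers_mid"]:
        print(n,[(np.round(r["uv"],1).tolist(),round(r["p"],2), ) for r in ctrl.spot_point(c,n)[:3]])
E
```

```text
pics
0.0187 {'time_s': 0.0, 'joints': array([ 1.23060611e+00,  3.53664420e-01,  1.63412048e+00, -1.58181253e-05,
        1.15520647e+00, -2.37118668e-03]), 'joint_vel': array([-0.00120773, -0.00201887,  0.00131221, -0.00109729,  0.00052703,
        0.00040502]), 'effort': array([-1.60821306e-03, -6.05247116e+01, -3.42071450e+01, -3.31162200e-04,
        9.32814495e-03, -2.37903073e-06]), 'tool_pos': array([0.20697429, 0.58923487, 0.23055736]), 'eef_rot': array([-3.14019391e+00,  1.11460555e-05,  2.80378002e+00]), 'contact_force': array([-0.91868164,  0.17767399,  0.07890069]), 'ft_torque': array([-0.00735431, -0.0146099 , -0.02579349]), 'grip_force': 0.0, 'finger_gap': 0.9980289005302163}
scene {'camera_matrix': array([[357.85094143,   0.        , 251.50358375],
       [  0.        , 357.85094143, 196.14255295],
       [  0.        ,   0.        ,   1.        ]]), 'R': array([[ 0.73651865, -0.67618138, -0.01786126],
       [-0.31675553, -0.32144833, -0.89237711],
       [ 0.59766731,  0.66291003, -0.45093688]]), 't': array([-0.4096175 ,  0.22623542,  0.64823063])}
tray_front [([192.0
[... 335 characters left out ...]
[360.29916562,   0.        , 257.77039036],
       [  0.        , 360.29916562, 194.05835628],
       [  0.        ,   0.        ,   1.        ]]), 'R': array([[-0.01735748, -0.9998328 , -0.0057527 ],
       [-0.98471736,  0.0180917 , -0.1732178 ],
       [ 0.17329291,  0.00265816, -0.98486674]]), 't': array([-0.06218096,  0.50334698,  0.87178339])}
tray_front [([182.4, 213.9], 0.93), ([254.9, 221.0], 0.49)]
tray_floor [([184.2, 181.8], 0.7)]
lever_knob [([318.7, 163.0], 0.67)]
lever_pivot [([326.9, 171.3], 0.77)]
cutter_mid [([318.5, 221.8], 0.75)]
handpiece_mid [([253.1, 220.9], 0.71)]
tweezers_mid [([291.6, 223.3], 0.52)]
black_tweezers_mid [([180.8, 212.6], 0.72), ([352.0, 220.7], 0.62)]
```

```bash
cat > h.py <<'E'
from workcell import ctrl
import cv2,numpy as np
def P(c):
    k=ctrl.camera_params(c); return k["camera_matrix"],k["R"],k["t"]
def onz(c,uv,z):
    K,R,t=P(c); d=R.T@np.linalg.solve(K,[*uv,1]); o=-R.T@t; return o+d*(z-o[2])/d[2]
def tri(a,b):
    """two-view triangulation: a in scene, b in top; returns point"""
    Ms=[P(c)[0]@np.c_[P(c)[1],P(c)[2]] for c in("scene","top")]
    X=cv2.triangulatePoints(Ms[0],Ms[1],np.array(a,float).reshape(2,1),np.array(b,float).reshape(2,1)); return (X[:3]/X[3]).ravel()
def cloud(c,d):
    K,R,t=P(c); v,u=np.mgrid[:384,:512]; q=np.stack([(u-K[0,2])/K[0,0]*d,(v-K[1,2])/K[1,1]*d,d],-1); X=(q-t)@R; X[d==0]=np.nan; return X
E
python3 - <<'E'
from h import *
o={"tray_front":([192,203.4],[182.4,213.9]),"tray_floor":([218.7,191.9],[184.2,181.8]),"knob":([319.1,205.5],[318.7,163]),"pivot":([329,228.8],[326.9,171.3]),
"cutter":([283.1,270.9],[318.5,221.8]),"hand":([235.9,238.8],[253.1,220.9]),"tw":([253.1,255.6],[291.6,223.3]),"btw":([309.8,287.6],[352,220.7])}
for n,(a,b) in o.items(): print(n,tri(a,b).round(4))
a=cv2.imread("pics/scene0.png");b=cv2.imread("pics/top0.png")
cv2.imwrite("pics/a.png",cv2.resize(a[130:330,150:400],(800,600)[:2] and (750,600),interpolation=cv2.INTER_CUBIC));cv2.imwrite("pics/b.png",cv2.resize(b[90:270,120:380],None,fx=3,fy=3,interpolation=cv2.INTER_CUBIC))
E
```

```text
tray_front [0.4538 0.1256 0.0251]
tray_floor [0.539  0.1193 0.0331]
knob [ 0.5628 -0.2177  0.1092]
pivot [ 0.5562 -0.2483  0.0639]
cutter [ 0.4337 -0.2294  0.0056]
hand [ 0.4423 -0.0604  0.0011]
tw [ 0.4255 -0.1547  0.0111]
btw [ 0.4298 -0.3105  0.0156]
```

View pics/a.png

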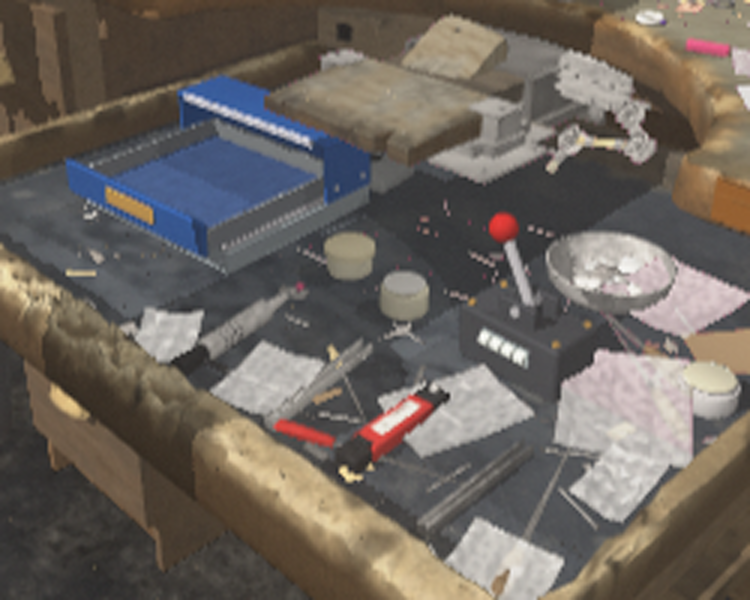

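View pics/b.png

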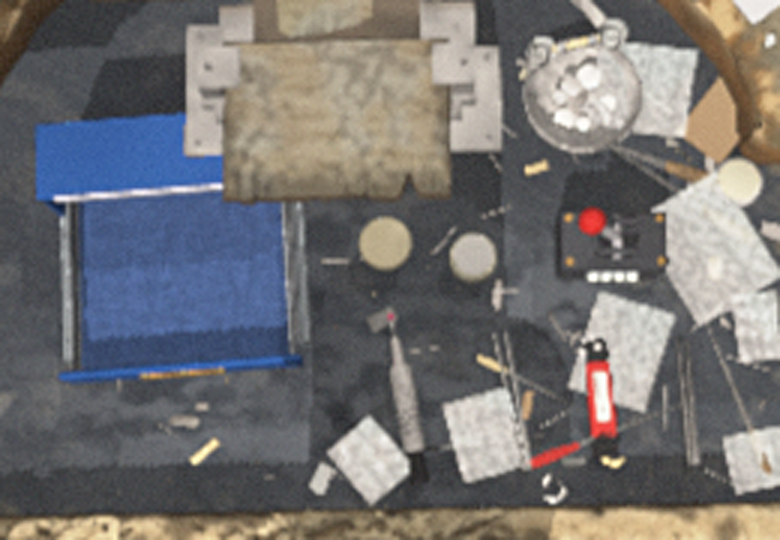

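The crops show all four tools: handpiece (top crop ~(405,400)), bright tweezers (~(512,400)), red cutter (~(600,400)) and black tweezers (~(690,400)). The red stick at (555,455) is litter. The tray front plate is at (182,374), latched, and the red knob at (592,221). Next I'll get heights and axes from depth.

```bash
python3 - <<'E'
from h import *
for n,z,b in [("front",.042,[182.4,213.9]),("floor",.027,[184.2,181.8]),("knob",.108,[318.7,163]),("pivot",.055,[326.9,171.3]),("cutter",.007,[318.5,221.8]),("hand",.01,[253.1,220.9]),("tw",.004,[291.6,223.3]),("btw",.004,[352,220.7])]:
    print(n,onz("top",b,z).round(4))
for n,z,b in [("front",.042,[192,203.4]),("knob",.108,[319.1,205.5]),("cutter",.007,[283.1,270.9]),("hand",.01,[235.9,238.8]),("tw",.004,[253.1,255.6]),("btw",.004,[309.8,287.6])]:
    print("s",n,onz("scene",b,z).round(4))
d=np.load("top_d.npy");X=cloud("top",d)
g=X[(abs(X[...,0]-.45)<.1)&(abs(X[...,1]+.2)<.2)][:,2];print(np.nanpercentile(g,[5,25,50,75,95]))
# rectified 1mm/px ortho of the top picture at z=.005
im=cv2.imread("pics/top0.png");K,R,t=P("top")
def ortho(x0,x1,y0,y1,z,s):
    xs=np.arange(x1,x0,-s);ys=np.arange(y1,y0,-s);yy,xx=np.meshgrid(ys,xs)
    q=np.stack([xx,yy,0*xx+z],-1)@R.T+t;u=q@K.T;m=(u[...,:2]/u[...,2:]).astype(np.float32)
    return cv2.remap(im,m,None,cv2.INTER_CUBIC),cv2.remap(X[...,2].astype(np.float32),m,None,cv2.INTER_LINEAR)
o,h=ortho(.34,.54,-.36,0.0,.005,.0005)
hm=cv2.applyColorMap(np.clip((np.nan_to_num(h)+.01)*255/.04,0,255).astype(np.uint8),cv2.COLORMAP_JET)
for a in (o,hm):
    for i in range(0,400,40): cv2.putText(a,f"{.54-i*.0005:.2f}",(0,i+4),0,.3,(0,255,255),1);a[i,::8]=(0,255,255)
    for j in range(0,720,40): cv2.putText(a,f"{-j*.0005:.2f}",(j,8),0,.3,(0,255,255),1);a[::8,j]=(0,255,255)
cv2.imwrite("pics/o.png",np.r_[cv2.resize(o,(720,400)),cv2.resize(hm,(360,200)).repeat(1,0) if 0 else np.hstack([cv2.resize(hm,(360,200)),np.zeros((200,360,3),np.uint8)])])
E
```

```text
front [0.4551 0.12   0.042 ]
floor [0.5411 0.1201 0.027 ]
knob [ 0.5637 -0.2185  0.108 ]
pivot [ 0.5555 -0.2474  0.055 ]
cutter [ 0.4323 -0.2281  0.007 ]
hand [ 0.4374 -0.0577  0.01  ]
tw [ 0.4299 -0.1581  0.004 ]
btw [ 0.4339 -0.3162  0.004 ]
s front [0.4334 0.0999 0.042 ]
s knob [ 0.5638 -0.2161  0.108 ]
s cutter [ 0.434  -0.2314  0.007 ]
s hand [ 0.4382 -0.0735  0.01  ]
s tw [ 0.4277 -0.1453  0.004 ]
s btw [ 0.4368 -0.3007  0.004 ]
[-0.00285888 -0.0008806   0.00111159  0.00817378  0.01663401]
```

View pics/o.png

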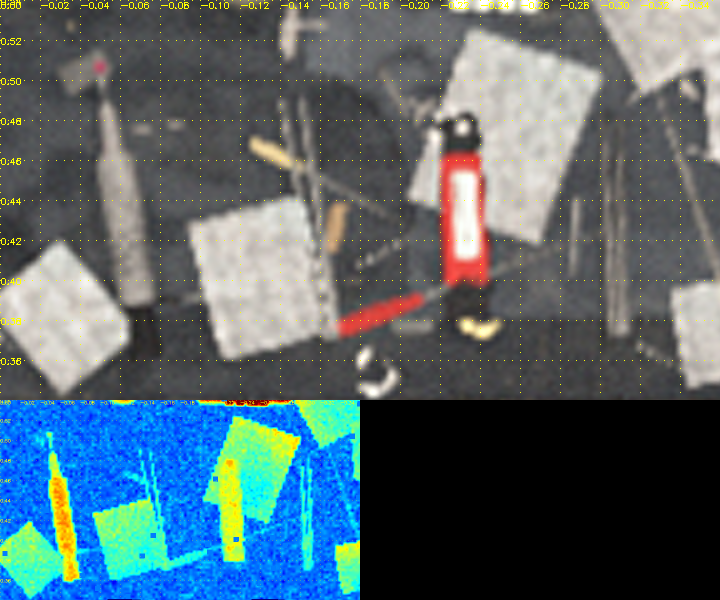

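The ortho shows: handpiece tip (100,65) to tail (147,355), bright tweezers (291,98) to (332,335), cutter (461,118) to (467,318), black tweezers (612,110) to (618,335). Next: the tray's yaw and front plane.

```bash
cat >> h.py <<'E'
from scipy.spatial.transform import Rotation as Ro
def go(x,y,z,yaw=None):
    """shift/turn in tool axes from measured pose, in full-scale fractions (summed over rows)"""
    s=ctrl.state();R=Ro.from_euler("xyz",s["eef_rot"]);y=[x,y,z]
    print("pose",s["tool_pos"].round(4),s["eef_rot"].round(3),"t",round(s["time_s"],1))
    d=R.inv().apply(np.array(y)-s["tool_pos"])
    if yaw is not None:
        w=(R.inv()*Ro.from_euler("xyz",[np.pi,0,yaw])).as_rotvec()
        print("turn/5deg (rows sum)",(np.degrees(w)/5).round(2),"then")
        R=Ro.from_euler("xyz",[np.pi,0,yaw]); print("shift after turn/400mm",(R.inv().apply(np.array(y)-s["tool_pos"])/.4).round(4))
    print("shift now/400mm",(d/.4).round(4))
def ortho(im,c,x0,x1,y0,y1,z,s):
    K,R,t=P(c);xs=np.arange(x1,x0,-s);ys=np.arange(y1,y0,-s);yy,xx=np.meshgrid(ys,xs)
    u=(np.stack([xx,yy,0*xx+z],-1)@R.T+t)@K.T
    return cv2.remap(im,(u[...,:2]/u[...,2:]).astype(np.float32),None,cv2.INTER_CUBIC)
E
python3 - <<'E'
from h import *
X=cloud("top",np.load("top_d.npy"));im=cv2.imread("pics/top0.png").astype(int)
# panel top edge: z .045..065, x .42-.50
m=(X[...,2]>.046)&(X[...,2]<.068)&(X[...,0]>.4)&(X[...,0]<.49)&(X[...,1]>0)&(X[...,1]<.25)
p=X[m];f=np.polyfit(p[:,1],p[:,0],1);print(m.sum(),f,p.min(0),p.max(0),p.mean(0))
# floor blue
blue=(im[...,0]>im[...,2]+40)
m=blue&(abs(X[...,2]-.027)<.008)&(X[...,1]>0);p=X[m];print(m.sum(),np.percentile(p,[1,50,99],axis=0).round(4))
# roof
m=blue&(X[...,2]>.07);p=X[m];print(m.sum(),np.percentile(p,[1,50,99],axis=0).round(4))
print(tri([193.3,198.3],[180.7,214.7]))
# scene-camera panel points
X=cloud("scene",np.load("scene_d.npy"));im=cv2.imread("pics/scene0.png").astype(int)
m=(im[...,0]>im[...,2]+40)&(X[...,2]>.026)&(X[...,2]<.055)&(X[...,0]<.475)&(X[...,0]>.42)&(X[...,1]>0)
p=X[m];f=np.polyfit(p[:,1],p[:,0],1);print(m.sum(),f,np.polyval(f,.12),p.min(0),p.max(0))
go(.385,.12,.15,np.pi+.06)
E
```

```text
283 [-0.05706343  0.46474273] [0.44849705 0.02604151 0.04601234] [0.4883953  0.22534567 0.06149792] [0.45758485 0.12543726 0.05454768]
3681 [[0.4652 0.0443 0.0236]
 [0.5366 0.1324 0.0275]
 [0.6115 0.2164 0.0315]]
2059 [[ 0.6013 -0.6089  0.0804]
 [ 0.6493  0.1482  0.0848]
 [ 0.8752  0.2397  0.2442]]
[0.4535833  0.12424257 0.04108382]
333 [-0.06226369  0.46102692] 0.4535552782436656 [0.44484329 0.0232973  0.02607868] [0.47086147 0.22533884 0.0549911 ]
pose [0.2071 0.5897 0.2313] [3.142 0.    2.804] t 0.9
turn/5deg (rows sum) [ 0.    0.   -4.56] then
shift after turn/400mm [-0.3735 -1.1988  0.2033]
shift now/400mm [-0.8087 -0.9606  0.2032]
```

```bash
python3 -m pendant '[[[-0.06,-0.1,0,0,0,-0.57],[-0.06,-0.1,0,0,0,-0.57],[-0.06,-0.1,0,0,0,-0.57],[-0.06,-0.1,0,0,0,-0.57],[-0.06,-0.1,0,0,0,-0.57],[-0.06,-0.1,0,0,0,-0.57],[-0.06,-0.1,0,0,0,-0.57],[-0.06,-0.1,0,0,0,-0.57]]]' 0 40; python3 - <<'E'
from h import *
go(.415,.1235,.034,np.pi+.06)
E
```

```text
time_s: 1.7
tool_pos: [0.3439, 0.2433, 0.2316]
eef_rot: [3.141, 0.001, -3.079]
contact_force: [0.1, 0.5, -1.3]
finger_gap: -0.002
grip_force: 0.0
pose [0.3439 0.2433 0.2316] [ 3.141e+00  1.000e-03 -3.079e+00] t 1.7
turn/5deg (rows sum) [0.01 0.01 0.03] then
shift after turn/400mm [-0.1595 -0.3095  0.4941]
shift now/400mm [-0.1583 -0.3102  0.494 ]
```

```bash
python3 -m pendant '[[[-0.05,-0.1,0.02,0,0,0],[-0.05,-0.1,0.05,0,0,0],[-0.05,-0.1,0.07,0,0,0],[-0.01,-0.01,0.1,0,0,0],[0,0,0.1,0,0,0],[0,0,0.1,0,0,0],[0,0,0.054,0,0,0],[0,0,0,0,0,0]]]'; python3 -m pendant '[[[-0.02,0,0,0,0,0],[-0.02,0,0,0,0,0],[-0.02,0,0,0,0,0],[-0.02,0,0,0,0,0],[-0.012,0,0,0,0,0],[-0.008,0,0,0,0,0],[0,0,0,0,0,0],[0,0,0,0,0,0]]]'
```

```text
time_s: 2.5
tool_pos: [0.4118, 0.1263, 0.0329]
eef_rot: [-3.14, -0.005, -3.082]
contact_force: [-0.5, -0.6, -0.7]
finger_gap: -0.001
grip_force: 0.0
time_s: 3.3
tool_pos: [0.4534, 0.1293, 0.0353]
eef_rot: [-3.142, -0.0, -3.082]
contact_force: [-3.3, -0.1, 3.7]
finger_gap: -0.0
grip_force: 1.9
```

```bash
python3 -m pendant '[[[-0.006,0,0.002,0,0,0],[-0.005,0,0,0,0,0],[-0.004,0,0,0,0,0],[0,0,0,0,0,0],[0,0,0,0,0,0],[0,0,0,0,0,0],[0,0,0,0,0,0],[0,0,0,0,0,0]]]'
```

```text
time_s: 4.1
tool_pos: [0.4562, 0.1292, 0.034]
eef_rot: [-3.141, -0.006, -3.082]
contact_force: [-13.1, 1.3, 9.9]
finger_gap: 0.003
grip_force: 6.7
```

```bash
python3 -m pendant '[[[0.015,0,0,0,0,0],[0.025,0,0,0,0,0],[0.03,0,0,0,0,0],[0.03,0,0,0,0,0],[0.03,0,0,0,0,0],[0.03,0,0,0,0,0],[0.03,0,0,0,0,0],[0.01,0,0,0,0,0]]]';python3 -m pendant '[[[0,0,-0.1,0,0,0],[0,0,-0.1,0,0,0],[0.02,-0.05,-0.1,0,0,0],[0.02,-0.1,-0.06,0,0,0],[0,-0.12,0,0,0,0],[0,-0.12,0,0,0,0],[0,-0.12,0,0,0,0],[0,-0.12,0,0,0,0]]]' 0.5;  python3 - <<'E'
from h import *
p,d=ctrl.snapshot("top");im=np.ascontiguousarray(p[:,:,::-1]);cv2.imwrite("pics/top1.png",im);np.save("top_d1.npy",d)
X=cloud("top",d);i=im.astype(int);blue=(i[...,0]>i[...,2]+40)
m=(X[...,2]>.048)&(X[...,2]<.065)&(X[...,0]>.37)&(X[...,0]<.47)&(X[...,1]>0.01)&(X[...,1]<.25)&blue
q=X[m];print(m.sum(),np.polyfit(q[:,1],q[:,0],1),q.mean(0),q.min(0),q.max(0))
o=ortho(im,"top",.34,.6,-.36,.26,.01,.001);cv2.imwrite("pics/o1.png",o)
go(.432,-.155,.1,np.pi)
E
```

```text
time_s: 4.9
tool_pos: [0.378, 0.1247, 0.0343]
eef_rot: [-3.141, -0.001, -3.081]
contact_force: [-0.6, -0.1, 0.9]
finger_gap: -0.001
grip_force: 0.0
time_s: 5.7
tool_pos: [0.3789, -0.1295, 0.1788]
eef_rot: [-3.141, 0.002, -3.081]
contact_force: [0.2, -0.2, -1.0]
finger_gap: 0.5
grip_force: 0.0
207 [-0.0610746   0.41768182] [0.41005805 0.12482705 0.05593062] [0.40247591 0.02338722 0.04884471] [0.41986426 0.22023404 0.06158167]
pose [ 0.38   -0.1357  0.1792] [-3.137e+00  3.000e-03 -3.083e+00] t 5.8
turn/5deg (rows sum) [-0.05  0.03  0.67] then
shift after turn/400mm [-0.1301 -0.0483  0.198 ]
shift now/400mm [-0.1264 -0.055   0.1986]
```

View pics/o1.png

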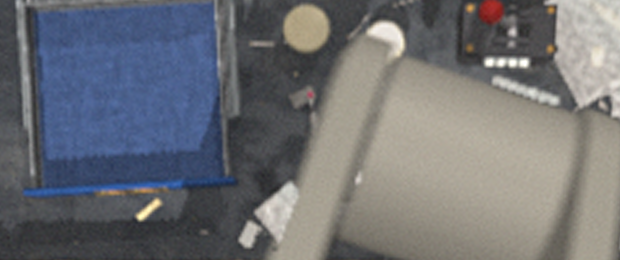

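The ortho shows the tray out: panel along row 188 (x ≈ 0.41), floor open. The arm is over the tools.

```bash
python3 - <<'E'
from h import *
X=cloud("top",np.load("top_d.npy"))
def hz(x,y,r=.006):
    m=(np.hypot(X[...,0]-x,X[...,1]-y)<r);return np.round(np.percentile(X[m][:,2],[10,50,90]),4)
print("skin",hz(.42,-.26),hz(.45,-.09),hz(.40,-.30))
print("paper",hz(.4,-.12),hz(.42,-.14),hz(.385,-.02),hz(.45,-.255))
print("tw",[hz(.4315+.985*s,-.156+.17*s,.004) for s in(-.05,-.025,0,.025,.05)])
print("btw",[hz(.429+s,-.3065+.035*s,.004) for s in(-.05,0,.05)])
print("cut",[hz(.431+s,-.232+.03*s,.004) for s in(-.045,0,.045)])
print("hp",[hz(.435+.987*s,-.0615+.16*s,.004) for s in(-.05,0,.05)])
go(.4315,-.156,.06,np.pi+.171)
E
```

```text
skin [-0.0006  0.0062  0.0103] [-0.0034 -0.0004  0.0014] [-0.0005  0.0004  0.0084]
paper [0.0059 0.0078 0.0104] [0.0063 0.0094 0.0106] [0.0074 0.0089 0.0109] [0.0041 0.0059 0.0069]
tw [array([0.0055, 0.0088, 0.0104]), array([0.0063, 0.0082, 0.0101]), array([-0.001 ,  0.0015,  0.0076]), array([-0.0011,  0.0022,  0.0082]), array([-0.002 , -0.0007,  0.0057])]
btw [array([0.0052, 0.007 , 0.0088]), array([0.0004, 0.0025, 0.0073]), array([-0.0022,  0.0003,  0.0047])]
cut [array([0.0113, 0.0122, 0.0141]), array([0.0129, 0.0146, 0.0172]), array([0.0135, 0.017 , 0.0184])]
hp [array([0.0155, 0.0166, 0.0183]), array([0.0151, 0.0189, 0.0216]), array([0.0105, 0.0125, 0.0144])]
pose [ 0.38   -0.1357  0.1792] [-3.137e+00  3.000e-03 -3.083e+00] t 5.8
turn/5deg (rows sum) [-0.05  0.03 -1.29] then
shift after turn/400mm [-0.1183 -0.072   0.298 ]
shift now/400mm [-0.1248 -0.057   0.2986]
```

```bash
python3 -m pendant '[[[0,0,0,0,0,-0.65],[0,0,0,0,0,-0.64],[-0.08,-0.03,0.05,0,0,0],[-0.082,-0.036,0.05,0,0,0],[0,0,0.1,0,0,0],[0,0,0.098,0,0,0],[0,0,0,0,0,0],[0,0,0,0,0,0]]]' 0.45 60; python3 - <<'E'
from h import *
go(.449,-.153,.005,np.pi+.171)
E
```

```text
time_s: 6.55
tool_pos: [0.4469, -0.1422, 0.0593]
eef_rot: [3.141, -0.002, -2.969]
contact_force: [0.9, -0.6, -0.2]
finger_gap: 0.45
grip_force: 0.0
pose [ 0.4469 -0.1422  0.0593] [ 3.141e+00 -2.000e-03 -2.969e+00] t 6.5
turn/5deg (rows sum) [ 0.01 -0.02  0.02] then
shift after turn/400mm [-0.0006 -0.0276  0.1357]
shift now/400mm [-0.0008 -0.0277  0.1357]
```

```bash
python3 -m pendant '[[[0,-0.027,0.02,0,0,0],[0,0,0.05,0,0,0],[0,0,0.04,0,0,0],[0,0,0.025,0,0,0],[0,0,0,0,0,0],[0,0,0,0,0,0],[0,0,0,0,0,0],[0,0,0,0,0,0]]]'; python3 -m pendant '[[[0,0,0,0,0,0],[0,0,0,0,0,0],[0,0,0,0,0,0],[0,0,0,0,0,0],[0,0,0,0,0,0],[0,0,0,0,0,0],[0,0,0,0,0,0],[0,0,0,0,0,0]]]' 0 60
```

```text
time_s: 7.35
tool_pos: [0.4497, -0.1532, 0.0059]
eef_rot: [-3.141, 0.001, -2.969]
contact_force: [-0.3, -0.3, 0.1]
finger_gap: 0.452
grip_force: 0.0
time_s: 8.15
tool_pos: [0.4494, -0.153, 0.0056]
eef_rot: [-3.142, 0.0, -2.969]
contact_force: [-0.7, 1.2, 7.5]
finger_gap: 0.111
grip_force: 58.7
```

```bash
python3 -m pendant '[[[0,0,-0.05,0,0,0],[0,0,-0.1,0,0,0],[0,0,-0.1,0,0,0],[0,0,0,0,0,0.4],[0,0.06,0,0,0,0.4],[0,0.12,0,0,0,0.4],[0,0.12,0,0,0,0.08],[0,0.1,0,0,0,0]]]'; python3 - <<'E'
from h import *
go(.499,.193,.075,np.pi+.06)
E
```

```text
time_s: 8.95
tool_pos: [0.4346, 0.008, 0.1053]
eef_rot: [3.141, 0.0, -3.081]
contact_force: [1.6, 0.3, 0.6]
finger_gap: 0.113
grip_force: 58.7
pose [0.4346 0.008  0.1053] [ 3.141  0.    -3.081] t 8.9
turn/5deg (rows sum) [0. 0. 0.] then
shift after turn/400mm [-0.1885  0.4519  0.0757]
shift now/400mm [-0.1886  0.4519  0.0758]
```

```bash
python3 -m pendant '[[[-0.04,0.11,0,0,0,0],[-0.05,0.11,0,0,0,0],[-0.05,0.11,0,0,0,0],[-0.04,0.09,0,0,0,0],[0,0,0,0,0,0],[0,0,0,0,0,0],[0,0,0,0,0,0],[0,0,0,0,0,0]]]'; python3 - <<'E'
from h import *
go(.499,.193,.034,np.pi+.06)
p,d=ctrl.snapshot("scene");cv2.imwrite("pics/s2.png",cv2.resize(p[130:300,140:360,::-1],(660,510),interpolation=cv2.INTER_CUBIC))
E
```

```text
time_s: 9.75
tool_pos: [0.4963, 0.1773, 0.1051]
eef_rot: [-3.141, -0.001, -3.082]
contact_force: [-0.7, 0.2, -0.7]
finger_gap: 0.111
grip_force: 58.8
pose [0.4963 0.1773 0.1051] [-3.141e+00 -1.000e-03 -3.082e+00] t 9.8
turn/5deg (rows sum) [-0.   -0.01 -0.  ] then
shift after turn/400mm [-0.0092  0.0389  0.1776]
shift now/400mm [-0.0093  0.0389  0.1776]
```

View pics/s2.png

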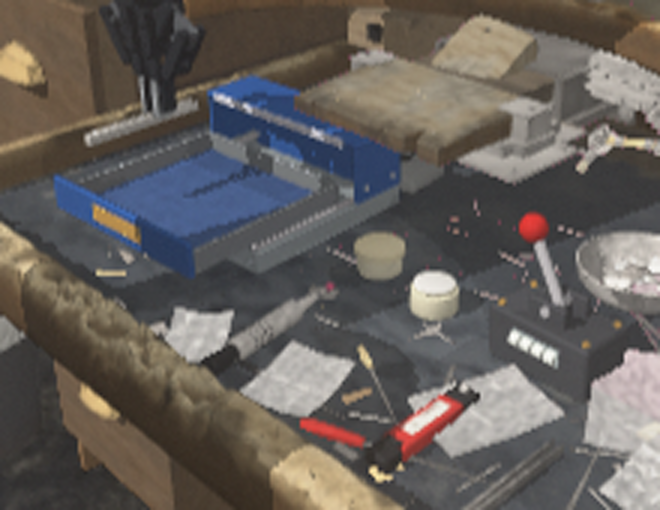

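The picture shows the tweezers level in the gripper at (140,122), above the open tray. The other three tools haven't moved.

```bash
python3 -m pendant '[[[-0.009,0.034,0.02,0,0,0],[0,0,0.05,0,0,0],[0,0,0.06,0,0,0],[0,0,0.035,0,0,0],[0,0,0.01,0,0,0],[0,0,0,0,0,0],[0,0,0,0,0,0],[0,0,0,0,0,0]]]'; python3 -m pendant '[[[0,0,0,0,0,0],[0,0,0,0,0,0],[0,0,0,0,0,0],[0,0,0,0,0,0],[0,0,-0.03,0,0,0],[0,0,-0.08,0,0,0],[0,0,-0.1,0,0,0],[0,0,-0.04,0,0,0]]]' 0.28; python3 -m pendant '[[[0.06,-0.1,0,0,0,-0.29],[0.06,-0.11,0,0,0,-0.29],[0.05,-0.11,0,0,0,-0.29],[0,-0.11,0,0,0,-0.29],[0,-0.11,0,0,0,0],[0,-0.05,0,0,0,0],[0,0,0,0,0,0],[0,0,0,0,0,0]]]' 0.6;python3 - <<'E'
from h import *
go(.435,-.0615,.006,np.pi+.161)
E
```

```text
time_s: 10.6
tool_pos: [0.5003, 0.1924, 0.036]
eef_rot: [3.141, 0.001, -3.081]
contact_force: [0.5, -0.5, -0.8]
finger_gap: 0.112
grip_force: 58.8
time_s: 11.4
tool_pos: [0.5012, 0.1928, 0.1392]
eef_rot: [3.14, 0.004, -3.081]
contact_force: [-0.4, -0.6, -0.2]
finger_gap: 0.281
grip_force: 0.0
time_s: 12.2
tool_pos: [0.4593, -0.0478, 0.1356]
eef_rot: [3.141, 0.0, -2.981]
contact_force: [0.7, 0.8, 0.1]
finger_gap: 0.599
grip_force: 0.0
pose [ 0.4593 -0.0478  0.1356] [ 3.141  0.    -2.981] t 12.2
turn/5deg (rows sum) [ 0.  0. -0.] then
shift after turn/400mm [ 0.0655 -0.0241  0.3241]
shift now/400mm [ 0.0655 -0.0242  0.324 ]
```

```bash
python3 -m pendant '[[[0.04,-0.014,0.05,0,0,0],[0.0255,-0.01,0.08,0,0,0],[0,0,0.09,0,0,0],[0,0,0.06,0,0,0],[0,0,0.03,0,0,0],[0,0,0.012,0,0,0],[0,0,0,0,0,0],[0,0,0,0,0,0]]]'; python3 -m pendant '[[[0,0,0,0,0,0],[0,0,0,0,0,0],[0,0,0,0,0,0],[0,0,0,0,0,0],[0,0,0,0,0,0],[0,0,0,0,0,0],[0,0,0,0,0,0],[0,0,0,0,0,0]]]' 0 60;python3 -m pendant '[[[0,0,-0.03,0,0,0],[0,0,-0.08,0,0,0],[0,0,-0.1,0,0,0],[0,0,-0.06,0,0,0],[0,0,0,0,0,0.29],[0,0,0,0,0,0.29],[0,0,0,0,0,0.29],[0,0,0,0,0,0.29]]]';python3 - <<'E'
from h import *
go(.4967,.153,.075,np.pi+.06)
E
```

```text
time_s: 13.0
tool_pos: [0.4359, -0.0612, 0.0072]
eef_rot: [-3.141, 0.001, -2.979]
contact_force: [0.4, -0.4, 0.2]
finger_gap: 0.603
grip_force: 0.0
time_s: 13.8
tool_pos: [0.4356, -0.0615, 0.0073]
eef_rot: [-3.141, 0.001, -2.98]
contact_force: [-1.4, 1.5, 10.7]
finger_gap: 0.198
grip_force: 58.8
time_s: 14.6
tool_pos: [0.4342, -0.0613, 0.1133]
eef_rot: [3.141, -0.002, -3.083]
contact_force: [1.3, -0.2, -1.7]
finger_gap: 0.201
grip_force: 59.5
pose [ 0.4342 -0.0613  0.1133] [ 3.141e+00 -2.000e-03 -3.083e+00] t 14.6
turn/5deg (rows sum) [ 0.01 -0.03 -0.01] then
shift after turn/400mm [-0.1882  0.5255  0.0957]
shift now/400mm [-0.1878  0.5256  0.0955]
```

```bash
python3 -m pendant '[[[-0.02,0.08,0,0,0,0],[-0.03,0.1,0,0,0,0],[-0.04,0.1,0,0,0,0],[-0.04,0.1,0,0,0,0],[-0.04,0.1,0,0,0,0],[-0.018,0.045,0,0,0,0],[0,0,0,0,0,0],[0,0,0,0,0,0]]]';python3 - <<'E'
from h import *
go(.4967,.153,.036,np.pi+.06)
p,d=ctrl.snapshot("scene");cv2.imwrite("pics/s3.png",cv2.resize(p[130:300,140:360,::-1],(660,510),interpolation=cv2.INTER_CUBIC))
E
```

```text
time_s: 15.4
tool_pos: [0.4964, 0.1525, 0.1132]
eef_rot: [-3.141, -0.003, -3.08]
contact_force: [-0.1, 0.2, 0.1]
finger_gap: 0.197
grip_force: 59.5
pose [0.4964 0.1525 0.1132] [-3.141e+00 -3.000e-03 -3.080e+00] t 15.4
turn/5deg (rows sum) [-0.01 -0.03  0.02] then
shift after turn/400mm [-0.0009  0.0011  0.1929]
shift now/400mm [-0.0014  0.0013  0.1929]
```

View pics/s3.png

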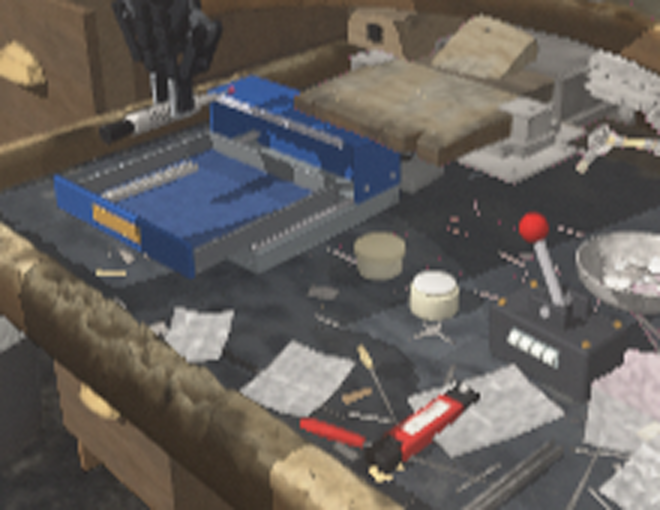

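Handpiece level in the gripper at (150,122), over its lane; the tweezers lie in the tray at (150,180).

```bash
python3 -m pendant '[[[0,0,0.04,0,0,0],[0,0,0.06,0,0,0],[0,0,0.05,0,0,0],[0,0,0.03,0,0,0],[0,0,0.014,0,0,0],[0,0,0,0,0,0],[0,0,0,0,0,0],[0,0,0,0,0,0]]]'; python3 -m pendant '[[[0,0,0,0,0,0],[0,0,0,0,0,0],[0,0,0,0,0,0],[0,0,0,0,0,0],[0,0,-0.03,0,0,0],[0,0,-0.08,0,0,0],[0,0,-0.1,0,0,0],[0,0,-0.04,0,0,0]]]' 0.38; python3 -m pendant '[[[0.06,-0.1,0,0,0,0],[0.06,-0.11,0,0,0,0],[0.05,-0.11,0,0,0,0],[0,-0.12,0,0,0,0],[0,-0.12,0,0,0,0],[0,-0.12,0,0,0,0],[0,-0.12,0,0,0,0],[0,-0.1,0,0,0,0]]]' 0.6;python3 - <<'E'
from h import *
p,d=ctrl.snapshot("scene");cv2.imwrite("pics/s4.png",p[:,:,::-1])
for n in ["cutter_mid","black_tweezers_mid"]:
    print(n,[(onz("scene",r["uv"],.006).round(3),round(r["p"],2)) for r in ctrl.spot_point("scene",n)[:2]])
go(.431,-.232,.006,np.pi+.03)
cv2.imwrite("pics/s4.png",cv2.resize(p[130:330,150:380,::-1],(690,600),interpolation=cv2.INTER_CUBIC))
E
```

```text
time_s: 16.25
tool_pos: [0.498, 0.1529, 0.0376]
eef_rot: [3.141, 0.001, -3.081]
contact_force: [0.4, -0.1, -0.6]
finger_gap: 0.202
grip_force: 59.5
time_s: 17.05
tool_pos: [0.4989, 0.1533, 0.1407]
eef_rot: [3.141, 0.004, -3.081]
contact_force: [-0.6, -0.5, -1.1]
finger_gap: 0.383
grip_force: 0.0
time_s: 17.85
tool_pos: [0.4515, -0.2132, 0.1378]
eef_rot: [-3.141, 0.001, -3.081]
contact_force: [0.4, 0.3, 0.0]
finger_gap: 0.604
grip_force: 0.0
cutter_mid [(array([ 0.433, -0.228,  0.006]), 0.92), (array([ 0.632, -0.193,  0.006]), 0.27)]
black_tweezers_mid [(array([ 0.441, -0.304,  0.006]), 0.83)]
pose [ 0.4516 -0.2127  0.1375] [-3.141e+00  1.000e-03 -3.084e+00] t 18.0
turn/5deg (rows sum) [-0.01  0.01  0.31] then
shift after turn/400mm [ 0.0529 -0.0466  0.3287]
shift now/400mm [ 0.0544 -0.0449  0.3287]
```

View pics/s4.png

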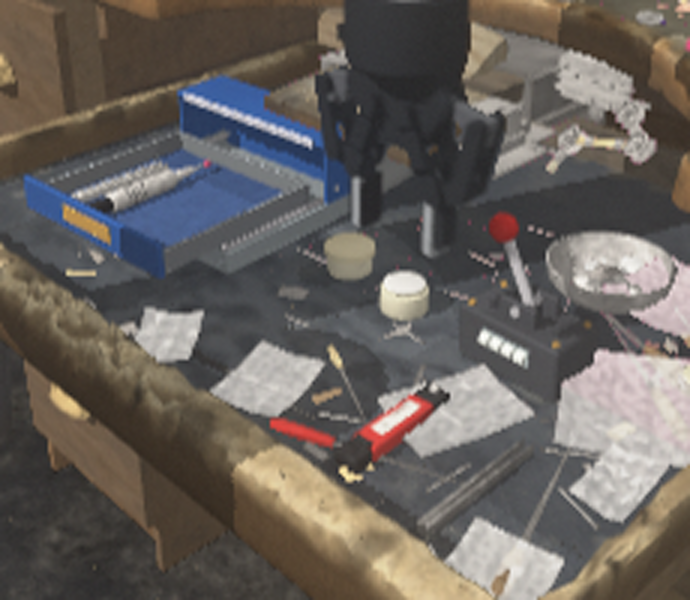

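Handpiece and tweezers are in the tray at (125,180). The cutter (395,420) and black tweezers (475,490) are still in place.

```bash
python3 -m pendant '[[[0.03,-0.024,0.05,0,0,0.31],[0.0235,-0.0215,0.08,0,0,0],[0,0,0.09,0,0,0],[0,0,0.06,0,0,0],[0,0,0.03,0,0,0],[0,0,0.016,0,0,0],[0,0,0,0,0,0],[0,0,0,0,0,0]]]'; python3 -m pendant '[[[0,0,0,0,0,0],[0,0,0,0,0,0],[0,0,0,0,0,0],[0,0,0,0,0,0],[0,0,0,0,0,0],[0,0,0,0,0,0],[0,0,0,0,0,0],[0,0,0,0,0,0]]]' 0 60;python3 -m pendant '[[[0,0,-0.03,0,0,0],[0,0,-0.08,0,0,0],[0,0,-0.1,0,0,0],[0,0,-0.06,0,0,0],[0,0,0,0,0,-0.31],[0,0.06,0,0,0,0],[0,0.1,0,0,0,0],[0,0.1,0,0,0,0]]]';python3 - <<'E'
from h import *
go(.4992,.111,.1,np.pi+.06)
E
```

```text
time_s: 18.8
tool_pos: [0.4317, -0.2299, 0.0073]
eef_rot: [-3.141, 0.001, -3.107]
contact_force: [-0.2, -0.1, 0.5]
finger_gap: 0.598
grip_force: 0.0
time_s: 19.6
tool_pos: [0.4315, -0.2301, 0.0074]
eef_rot: [-3.141, 0.001, -3.107]
contact_force: [-1.4, 1.9, 9.9]
finger_gap: 0.232
grip_force: 58.6
time_s: 20.4
tool_pos: [0.4239, -0.1252, 0.1141]
eef_rot: [3.141, -0.0, -3.082]
contact_force: [0.5, 0.8, -1.1]
finger_gap: 0.224
grip_force: 59.5
pose [ 0.4239 -0.1252  0.1141] [ 3.141 -0.    -3.082] t 20.4
turn/5deg (rows sum) [ 0. -0. -0.] then
shift after turn/400mm [-0.2232  0.5781  0.0352]
shift now/400mm [-0.2232  0.5781  0.0353]
```

```bash
python3 -m pendant '[[[-0.04,0.1,0,0,0,0],[-0.04,0.1,0,0,0,0],[-0.04,0.1,0,0,0,0],[-0.04,0.1,0,0,0,0],[-0.04,0.1,0,0,0,0],[-0.02,0.065,0,0,0,0],[0,0,0,0,0,0],[0,0,0,0,0,0]]]';python3 - <<'E'
from h import *
go(.4992,.111,.036,np.pi+.06)
p,d=ctrl.snapshot("scene");cv2.imwrite("pics/s5.png",cv2.resize(p[130:330,150:380,::-1],(690,600),interpolation=cv2.INTER_CUBIC))
E
```

```text
time_s: 21.2
tool_pos: [0.4979, 0.1051, 0.1138]
eef_rot: [-3.141, -0.001, -3.078]
contact_force: [-0.1, -0.4, -0.3]
finger_gap: 0.23
grip_force: 59.5
pose [0.4979 0.1051 0.1138] [-3.141e+00 -1.000e-03 -3.078e+00] t 21.2
turn/5deg (rows sum) [-0.01 -0.02  0.04] then
shift after turn/400mm [-0.0041  0.0147  0.1945]
shift now/400mm [-0.0044  0.0147  0.1945]
```

View pics/s5.png

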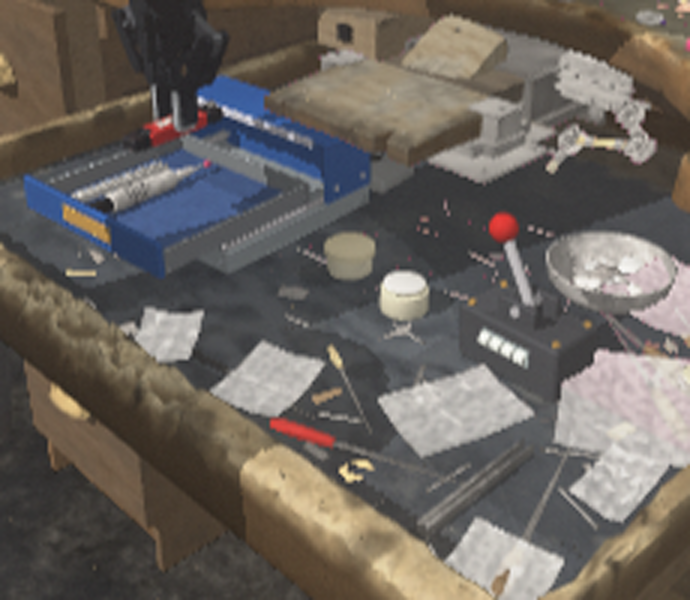

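Cutter level in the gripper at (175,130); the handpiece and tweezers are still in the tray.

```bash
python3 -m pendant '[[[0,0.008,0.04,0,0,0],[0,0,0.06,0,0,0],[0,0,0.05,0,0,0],[0,0,0.03,0,0,0],[0,0,0.014,0,0,0],[0,0,0,0,0,0],[0,0,0,0,0,0],[0,0,0,0,0,0]]]'; python3 -m pendant '[[[0,0,0,0,0,0],[0,0,0,0,0,0],[0,0,0,0,0,0],[0,0,0,0,0,0],[0,0,-0.03,0,0,0],[0,0,-0.08,0,0,0],[0,0,-0.1,0,0,0],[0,0,-0.04,0,0,0]]]' 0.36; python3 -m pendant '[[[0.06,-0.1,0,0,0,0],[0.06,-0.11,0,0,0,0],[0.05,-0.11,0,0,0,0],[0,-0.12,0,0,0,0],[0,-0.12,0,0,0,0],[0,-0.12,0,0,0,0],[0,-0.12,0,0,0,0],[0,-0.12,0,0,0,0]]]' 0.45;python3 - <<'E'
from h import *
p,d=ctrl.snapshot("scene")
for n in ["black_tweezers_mid"]:
    print(n,[(onz("scene",r["uv"],.004).round(3),round(r["p"],2)) for r in ctrl.spot_point("scene",n)[:2]])
im=np.ascontiguousarray(p[:,:,::-1]);cv2.imwrite("pics/sc6.png",im)
o=ortho(im,"scene",.36,.5,-.38,-.2,.004,.0005)
cv2.imwrite("pics/s6.png",np.vstack([cv2.resize(im[130:330,150:380],(345,300)),np.hstack([o])[:,:345]]))
go(.429,-.3065,.006,np.pi+.035)
E
```

```text
time_s: 22.05
tool_pos: [0.4992, 0.1081, 0.0376]
eef_rot: [3.141, 0.001, -3.081]
contact_force: [-0.7, -0.6, -1.3]
finger_gap: 0.231
grip_force: 59.5
time_s: 22.85
tool_pos: [0.5001, 0.1085, 0.1407]
eef_rot: [3.141, 0.004, -3.081]
contact_force: [-0.8, 0.1, -0.9]
finger_gap: 0.362
grip_force: 0.0
time_s: 23.65
tool_pos: [0.453, -0.2654, 0.1378]
eef_rot: [-3.141, 0.001, -3.081]
contact_force: [1.1, 0.5, 0.1]
finger_gap: 0.451
grip_force: 0.0
black_tweezers_mid [(array([ 0.438, -0.304,  0.004]), 0.74)]
pose [ 0.4541 -0.2686  0.1381] [-3.139e+00  3.000e-03 -3.084e+00] t 23.8
turn/5deg (rows sum) [-0.03  0.03  0.25] then
shift after turn/400mm [ 0.0659 -0.0924  0.3302]
shift now/400mm [ 0.0689 -0.0899  0.3303]
```

View pics/s6.png

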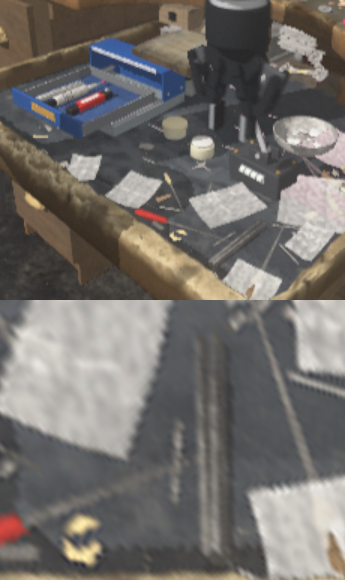

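All three tools lie in the tray. In the scene ortho the black tweezers run (212,340)–(215,555), which puts the middle near (0.427, -0.306), in agreement with the top view.

```bash
python3 -m pendant '[[[0.036,-0.05,0.05,0,0,0.25],[0.031,-0.042,0.08,0,0,0],[0,0,0.09,0,0,0],[0,0,0.06,0,0,0],[0,0,0.03,0,0,0],[0,0,0.02,0,0,0],[0,0,0,0,0,0],[0,0,0,0,0,0]]]'; python3 -m pendant '[[[0,0,0,0,0,0],[0,0,0,0,0,0],[0,0,0,0,0,0],[0,0,0,0,0,0],[0,0,0,0,0,0],[0,0,0,0,0,0],[0,0,0,0,0,0],[0,0,0,0,0,0]]]' 0 60;python3 -m pendant '[[[0,0,-0.03,0,0,0],[0,0,-0.08,0,0,0],[0,0,-0.1,0,0,0],[0,0,-0.06,0,0,0],[0,0,0,0,0,-0.25],[0,0.06,0,0,0,0],[0,0.1,0,0,0,0],[0,0.1,0,0,0,0]]]';python3 - <<'E'
from h import *
go(.4985,.07,.1,np.pi+.06)
E
```

```text
time_s: 24.55
tool_pos: [0.4289, -0.3016, 0.0057]
eef_rot: [-3.141, 0.001, -3.102]
contact_force: [-0.0, -0.6, 0.5]
finger_gap: 0.449
grip_force: 0.0
time_s: 25.35
tool_pos: [0.4288, -0.3018, 0.0058]
eef_rot: [-3.141, 0.001, -3.102]
contact_force: [-0.5, 1.2, 7.2]
finger_gap: 0.089
grip_force: 58.9
time_s: 26.15
tool_pos: [0.4212, -0.1966, 0.1125]
eef_rot: [3.141, -0.0, -3.082]
contact_force: [0.1, 0.6, -0.4]
finger_gap: 0.084
grip_force: 58.7
pose [ 0.4212 -0.1966  0.1125] [ 3.141 -0.    -3.082] t 26.1
turn/5deg (rows sum) [ 0. -0.  0.] then
shift after turn/400mm [-0.2329  0.6536  0.0313]
shift now/400mm [-0.2329  0.6536  0.0314]
```

```bash
python3 -m pendant '[[[-0.04,0.11,0,0,0,0],[-0.04,0.11,0,0,0,0],[-0.04,0.11,0,0,0,0],[-0.04,0.11,0,0,0,0],[-0.04,0.11,0,0,0,0],[-0.032,0.103,0,0,0,0],[0,0,0,0,0,0],[0,0,0,0,0,0]]]';python3 - <<'E'
from h import *
go(.4985,.0705,.034,np.pi+.06)
p,d=ctrl.snapshot("scene");cv2.imwrite("pics/s7.png",cv2.resize(p[130:330,150:380,::-1],(690,600),interpolation=cv2.INTER_CUBIC))
E
```

```text
time_s: 26.95
tool_pos: [0.498, 0.0696, 0.1123]
eef_rot: [-3.141, -0.001, -3.078]
contact_force: [-0.8, 0.2, 0.1]
finger_gap: 0.08
grip_force: 58.7
pose [0.498  0.0696 0.1123] [-3.141e+00 -1.000e-03 -3.078e+00] t 26.9
turn/5deg (rows sum) [-0.   -0.01  0.05] then
shift after turn/400mm [-0.0014  0.0021  0.1957]
shift now/400mm [-0.0016  0.0021  0.1957]
```

View pics/s7.png

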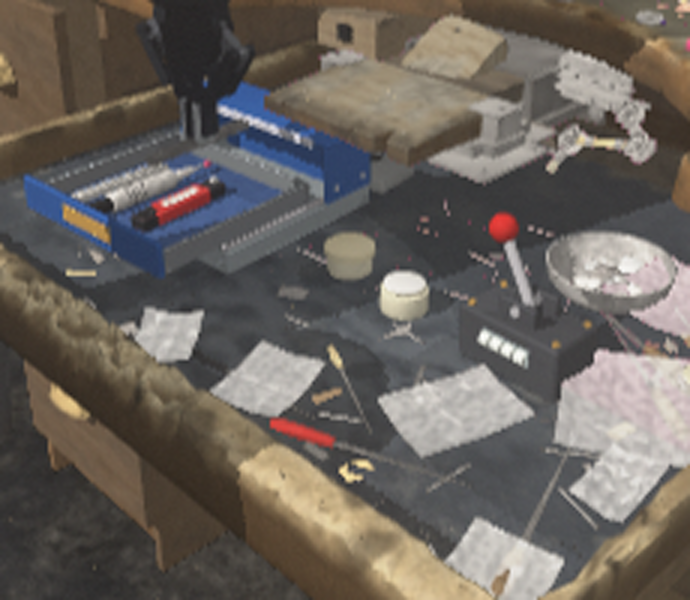

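The cutter, handpiece and bright tweezers are in the tray. The black tweezers have left the bench, and the gap reading of 0.08 says they are still held. Lowering.

```bash
python3 -m pendant '[[[0,0.002,0.04,0,0,0],[0,0,0.06,0,0,0],[0,0,0.05,0,0,0],[0,0,0.03,0,0,0],[0,0,0.015,0,0,0],[0,0,0,0,0,0],[0,0,0,0,0,0],[0,0,0,0,0,0]]]'; python3 -m pendant '[[[0,0,0,0,0,0],[0,0,0,0,0,0],[0,0,0,0,0,0],[0,0,0,0,0,0],[0,0,-0.03,0,0,0],[0,0,-0.08,0,0,0],[0,0,-0.1,0,0,0],[0,0,-0.04,0,0,0]]]' 0.22; python3 -m pendant '[[[0.07,-0.1,0,0,0,0],[0.08,-0.08,0,0,0,0],[0.08,-0.08,0,0,0,0],[0.07,-0.12,0,0,0,0],[0,-0.12,0,0,0,0],[0,-0.12,0,0,0,0],[0,-0.12,0,0,0,0],[0,0,0,0,0,0]]]' 0;python3 - <<'E'
from h import *
p,d=ctrl.snapshot("top");im=np.ascontiguousarray(p[:,:,::-1]);cv2.imwrite("pics/top8.png",im);np.save("top_d8.npy",d)
o=ortho(im,"top",.38,.62,0,.26,.03,.0005)
q,_=ctrl.snapshot("scene");s=cv2.resize(q[150:230,150:260,::-1],(275,200))
for n in ["cutter_mid","handpiece_mid","tweezers_mid","black_tweezers_mid"]: print(n,[(onz("top",r["uv"],.032).round(3)[:2],round(r["p"],2)) for r in ctrl.spot_point("top",n)[:2]])
w=np.zeros((480,520+275,3),np.uint8);w[:o.shape[0],:o.shape[1]]=o;w[:200,520:]=s;cv2.imwrite("pics/o8.png",w)
go(.375,.1235,.15,np.pi+.06)
E
```

```text
time_s: 27.8
tool_pos: [0.4991, 0.0696, 0.0355]
eef_rot: [3.142, 0.001, -3.081]
contact_force: [-0.1, -0.1, 0.0]
finger_gap: 0.084
grip_force: 58.7
time_s: 28.6
tool_pos: [0.5001, 0.0698, 0.1387]
eef_rot: [3.141, 0.004, -3.081]
contact_force: [0.7, 0.3, -0.4]
finger_gap: 0.224
grip_force: 0.0
time_s: 29.4
tool_pos: [0.4005, -0.2335, 0.1361]
eef_rot: [-3.138, 0.003, -3.085]
contact_force: [-0.0, 0.4, -1.0]
finger_gap: 0.001
grip_force: 0.0
cutter_mid [(array([0.536, 0.115]), 0.84)]
handpiece_mid [(array([0.505, 0.15 ]), 0.85)]
tweezers_mid [(array([0.489, 0.195]), 0.49)]
black_tweezers_mid [(array([0.508, 0.119]), 0.53), (array([0.499, 0.057]), 0.48)]
pose [ 0.3992 -0.227   0.1349] [ 3.141 -0.    -3.079] t 29.7
turn/5deg (rows sum) [ 0.   -0.    0.03] then
shift after turn/400mm [ 0.0078  0.8783 -0.0378]
shift now/400mm [ 0.0056  0.8783 -0.0375]
```

View pics/o8.png

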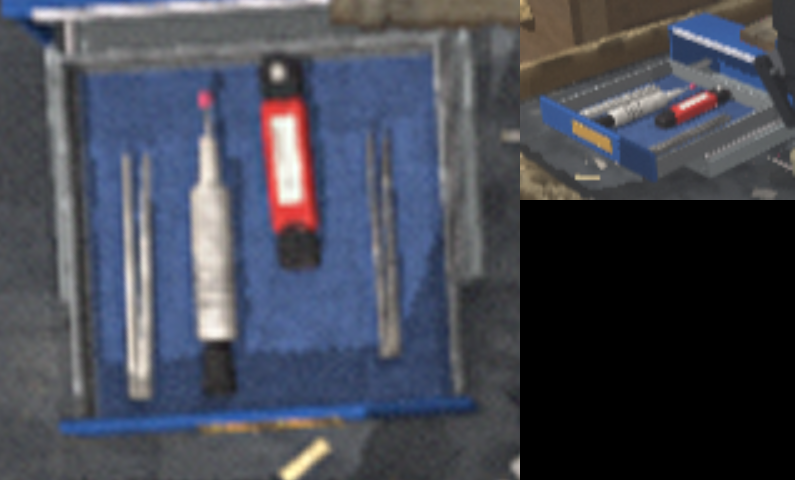

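All four tools are in the tray. The cutter has slid toward the back: its nose at (280,60) is at the back wall. I'll check whether it lies flat.

```bash
python3 - <<'E'
from h import *
X=cloud("top",np.load("top_d8.npy"));im=cv2.imread("pics/top8.png").astype(int)
for s in np.arange(-.06,.075,.0075):
    x,y=.537+s,.1145+.08*s
    m=np.hypot(X[...,0]-x,X[...,1]-y)<.005
    print(round(x,3),np.percentile(X[m][:,2],[10,50,90]).round(4),end="; ")
m=(im[...,2]>120)&(im[...,1]<90)&(im[...,0]<90)&(X[...,0]>.45)&(X[...,0]<.62)&(X[...,1]>.08)&(X[...,1]<.14)
print("\nred",X[m].mean(0),np.polyfit(X[m][:,0],X[m][:,1],1),X[m].min(0),X[m].max(0))
# back wall
for y in (.06,.09,.15,.19):
    r=[]
    for x in np.arange(.575,.62,.004):
        m=(abs(X[...,0]-x)<.003)&(abs(X[...,1]-y)<.006); r.append(round(float(np.median(X[m][:,2])),3))
    print(y,r)
go(.537,.1145,.1,np.pi+.08)
E
```

```text
0.477 [0.0253 0.0279 0.0298]; 0.485 [0.0267 0.0335 0.0393]; 0.492 [0.0374 0.039  0.0404]; 0.5 [0.0386 0.041  0.043 ]; 0.507 [0.0409 0.0418 0.0432]; 0.515 [0.0395 0.041  0.0427]; 0.522 [0.0403 0.0417 0.0433]; 0.53 [0.04   0.0412 0.0431]; 0.537 [0.0382 0.0403 0.0417]; 0.544 [0.0391 0.0405 0.043 ]; 0.552 [0.0389 0.041  0.0423]; 0.56 [0.0397 0.0409 0.0418]; 0.567 [0.039  0.04   0.0421]; 0.574 [0.0375 0.0396 0.0429]; 0.582 [0.0371 0.0409 0.0461]; 0.59 [0.0315 0.0411 0.0453]; 0.597 [0.0443 0.0819 0.0867]; 0.604 [0.0064 0.082  0.0859]; 0.612 [0.0054 0.0818 0.0853]; 
red [0.53329128 0.11324736 0.04020813] [0.11113065 0.05398235] [0.50392292 0.10204543 0.03376586] [0.5683856  0.12634426 0.0446614 ]
0.06 [0.028, 0.115, 0.127, 0.128, 0.046, 0.045, 0.131, 0.132, 0.131, 0.132, 0.132, 0.133]
0.09 [0.028, 0.027, 0.027, 0.028, 0.033, 0.043, 0.083, 0.083, 0.083, 0.083, 0.084, 0.084]
0.15 [0.028, 0.027, 0.027, 0.031, 0.04, 0.043, 0.082, 0.082, 0.082, 0.082, 0.081, 0.082]
0.19 [0.027, 0.027, 0.027, 0.039, 0.044, 0.083, 0.083, 0.083, 0.082, 0.082, 0.007, 0.083]
pose [ 0.3992 -0.227   0.1349] [ 3.141 -0.    -3.079] t 29.7
turn/5deg (rows sum) [ 0.  -0.  -0.2] then
shift after turn/400mm [-0.4117  0.8234  0.0872]
shift now/400mm [-0.3972  0.8305  0.0874]
```

The cutter's top is uniformly at 0.041 m, so it lies flat on the floor just inside the back wall and can stay. Now the tray push.

```bash
python3 -m pendant '[[[0.008,0.11,0,0,0,0],[0,0.11,0,0,0,0],[0,0.11,0,0,0,0],[0,0.11,0,0,0,0],[0,0.11,0,0,0,0],[0,0.11,0,0,0,0],[0,0.11,0,0,0,0],[0,0.108,0,0,0,0]]]'; python3 -m pendant '[[[0,0,0,0,0,0],[0,0,0.08,0,0,0],[0,0,0.1,0,0,0],[0,0,0.05,0,0,0],[0,0,0.02,0,0,0],[0,0,0,0,0,0],[0,0,0,0,0,0],[0,0,0,0,0,0]]]'
```

```text
time_s: 30.5
tool_pos: [0.3736, 0.1248, 0.1351]
eef_rot: [3.141, 0.001, -3.078]
contact_force: [1.0, 0.1, -0.3]
finger_gap: -0.001
grip_force: 0.0
time_s: 31.3
tool_pos: [0.3755, 0.1224, 0.0358]
eef_rot: [3.141, 0.002, -3.081]
contact_force: [-0.5, 0.7, 0.0]
finger_gap: -0.0
grip_force: 0.0
```

```bash
python3 -m pendant '[[[-0.012,0,0,0,0,0],[-0.012,0,0,0,0,0],[-0.012,0,0,0,0,0],[-0.012,0,0,0,0,0],[-0.012,0,0,0,0,0],[-0.012,0,0,0,0,0],[-0.012,0,0,0,0,0],[-0.012,0,0,0,0,0]]]'; python3 -m pendant '[[[-0.012,0,0,0,0,0],[-0.012,0,0,0,0,0],[-0.012,0,0,0,0,0],[-0.012,0,0,0,0,0],[-0.012,0,0,0,0,0],[-0.012,0,0,0,0,0],[-0.01,0,0,0,0,0],[-0.01,0,0,0,0,0]]]';python3 -m pendant '[[[-0.008,0,0,0,0,0],[-0.006,0,0,0,0,0],[-0.005,0,0,0,0,0],[0,0,0,0,0,0],[0,0,0,0,0,0],[0,0,0,0,0,0],[0,0,0,0,0,0],[0,0,0,0,0,0]]]'
```

```text
time_s: 32.1
tool_pos: [0.4119, 0.1242, 0.0344]
eef_rot: [-3.141, -0.003, -3.081]
contact_force: [-7.3, 0.1, 5.8]
finger_gap: -0.0
grip_force: 3.3
time_s: 32.9
tool_pos: [0.4466, 0.1261, 0.0341]
eef_rot: [-3.141, -0.007, -3.081]
contact_force: [-8.0, -1.1, 4.2]
finger_gap: 0.002
grip_force: 3.8
time_s: 33.7
tool_pos: [0.4563, 0.1268, 0.0342]
eef_rot: [-3.141, -0.002, -3.081]
contact_force: [-4.4, -2.2, -3.4]
finger_gap: -0.003
grip_force: 2.4
```

```bash
python3 -m pendant '[[[-0.004,0,0,0,0,0],[-0.004,0,0,0,0,0],[-0.003,0,0,0,0,0],[0,0,0,0,0,0],[0,0,0,0,0,0],[0,0,0,0,0,0],[0,0,0,0,0,0],[0,0,0,0,0,0]]]'
```

```text
time_s: 34.5
tool_pos: [0.4563, 0.1267, 0.0341]
eef_rot: [-3.14, -0.01, -3.081]
contact_force: [-20.9, 0.4, 14.7]
finger_gap: 0.0
grip_force: 10.2
```

```bash
python3 -m pendant '[[[0.011,0,0,0,0,0],[0.012,0,0,0,0,0],[0.02,0,0,0,0,0],[0.03,0,0,0,0,0],[0.03,0,0,0,0,0],[0.03,0,0,0,0,0],[0.03,0,0,0,0,0],[0.03,0,0,0,0,0]]]';python3 -m pendant '[[[0,0,-0.08,0,0,0],[0,0,-0.12,0,0,0],[0,0,-0.12,0,0,0],[0,-0.1,-0.06,0,0,0],[0,-0.12,0,0,0,0],[0,-0.12,0,0,0,0],[0,-0.12,0,0,0,0],[0,-0.1,0,0,0,0]]]';python3 - <<'E'
from h import *
p,d=ctrl.snapshot("top");im=np.ascontiguousarray(p[:,:,::-1])
X=cloud("top",d);i=im.astype(int);blue=(i[...,0]>i[...,2]+40)
m=(X[...,2]>.048)&(X[...,2]<.065)&(X[...,0]>.37)&(X[...,0]<.49)&(X[...,1]>0.02)&(X[...,1]<.23)&blue
q=X[m];print(m.sum(),np.polyfit(q[:,1],q[:,0],1),q.mean(0))
def mean(n,**k): pass
kz=[r for r in ctrl.spot_point("top","lever_knob")[:2]];pv=ctrl.spot_point("top","lever_pivot")[:2]
print([(onz("top",r["uv"],.108).round(4),r["p"]) for r in kz],[(onz("top",r["uv"],.055).round(4),r["p"]) for r in pv])
s,ds=ctrl.snapshot("scene")
a=ctrl.spot_point("scene","lever_knob")[:1];print(tri(a[0]["uv"],kz[0]["uv"]))
for c,img,dd in(("top",p,d),("scene",s,ds)):
    i=img.astype(int);XX=cloud(c,dd);m=(i[...,0]>130)&(i[...,1]<60)&(i[...,2]<60)&(XX[...,2]>.09)&(XX[...,2]<.13)&(abs(XX[...,0]-.56)<.05)&(abs(XX[...,1]+.22)<.05)
    print(c,m.sum(),XX[m].mean(0) if m.any() else 0)
# body orientation of counter from top surface z~.046
m=(abs(X[...,2]-.046)<.005)&(abs(X[...,0]-.55)<.06)&(abs(X[...,1]+.245)<.07)
r=cv2.minAreaRect((X[m][:,:2]*1000).astype(np.float32));print(m.sum(),r)
cv2.imwrite("pics/o9.png",np.hstack([cv2.resize(ortho(im,"top",.38,.64,-.34,.26,.05,.001),(600,260)),ortho(im,"top",.50,.63,-.30,-.20,.05,.0005)[:260]]))
go(.56,-.17,.2,np.pi)
E
```

```text
time_s: 35.3
tool_pos: [0.3836, 0.1227, 0.0348]
eef_rot: [3.142, 0.0, -3.081]
contact_force: [0.1, -0.3, 0.5]
finger_gap: 0.005
grip_force: 0.0
time_s: 36.1
tool_pos: [0.3977, -0.1027, 0.1869]
eef_rot: [-3.141, 0.001, -3.081]
contact_force: [1.0, -0.5, -0.2]
finger_gap: -0.002
grip_force: 0.0
211 [-0.06165617  0.46545823] [0.45750527 0.12898878 0.05572918]
[] [(array([ 0.5603, -0.2403,  0.055 ]), 0.66)]Traceback (most recent call last):
  File "<stdin>", line 10, in <module>
IndexError: list index out of range
```

```bash
python3 - <<'E'
from h import *
for c in("top","scene"):
    i=cv2.imread(f"pics/{c}0.png").astype(int);XX=cloud(c,np.load(f"{c}_d.npy"))
    m=(i[...,2]>130)&(i[...,1]<70)&(i[...,0]<70)&(XX[...,2]>.09)&(XX[...,2]<.13)&(abs(XX[...,0]-.56)<.05)&(abs(XX[...,1]+.22)<.05)
    v,u=np.nonzero(m);print(c,m.sum(),XX[m].mean(0),onz(c,[u.mean(),v.mean()],.108))
    m=(abs(XX[...,2]-.046)<.004)&(abs(XX[...,0]-.56)<.06)&(abs(XX[...,1]+.245)<.065)
    print(m.sum(),cv2.minAreaRect((XX[m][:,:2]*1000).astype(np.float32)),np.median(XX[m],0))
im=cv2.imread("pics/top0.png")
o=ortho(im,"top",.50,.62,-.32,-.18,.05,.00025);cv2.imwrite("pics/o9.png",o)
go(.56,-.17,.2,np.pi)
E
```

```text
top 58 [ 0.56067929 -0.21309371  0.11478626] [ 0.56245461 -0.21423355  0.108     ]
507 ((560.4188232421875, -241.81935119628906), (91.71221160888672, 50.66830825805664), 89.54606628417969) [ 0.5580475  -0.24937055  0.0451895 ]
scene 62 [ 0.55530703 -0.21673351  0.11229457] [ 0.56183078 -0.21196368  0.108     ]
433 ((558.7034301757812, -243.72927856445312), (93.3788070678711, 52.613609313964844), 89.55096435546875) [ 0.55084383 -0.25766333  0.04552185]
pose [ 0.3977 -0.1004  0.1865] [ 3.141e+00 -1.000e-03 -3.082e+00] t 36.4
turn/5deg (rows sum) [ 0.01 -0.01  0.69] then
shift after turn/400mm [-0.4058 -0.1741 -0.0338]
shift now/400mm [-0.3946 -0.198  -0.0341]
```

View pics/o9.png

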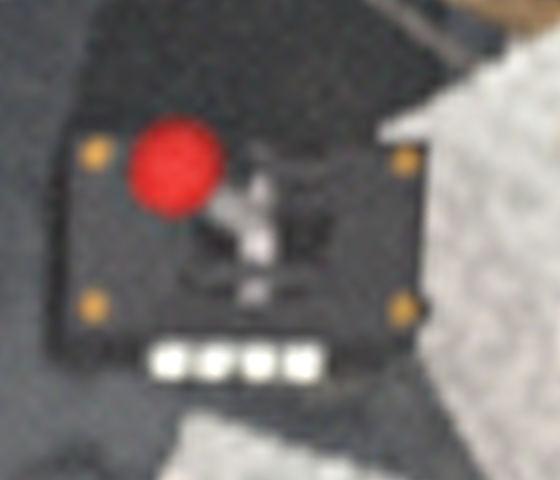

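The ortho shows the counter square to the world axes, screws centred at (250,230), giving the pivot at (0.561, -0.2425) and the knob at (0.562, -0.2135). The tray panel is back at x = 0.4577, so it is latched. I'll check the tray again just before the lever.

```bash
python3 -m pendant '[[[0,0,0,0,0,0.69],[-0.09,-0.03,0,0,0,0],[-0.1,-0.04,0,0,0,0],[-0.1,-0.04,0,0,0,0],[-0.1,-0.04,0,0,0,0],[-0.02,-0.01,0,0,0,0],[0,0,0,0,0,0],[0,0,0,0,0,0]]]' 0;python3 - <<'E'
from h import *
p,d=ctrl.snapshot("top");X=cloud("top",d);i=p.astype(int);blue=(i[...,2]>i[...,0]+40)
m=(X[...,2]>.048)&(X[...,2]<.065)&(X[...,0]>.37)&(X[...,0]<.49)&(X[...,1]>0.02)&(X[...,1]<.23)&blue
q=X[m];print(m.sum(),np.polyval(np.polyfit(q[:,1],q[:,0],1),.125))
s,_=ctrl.snapshot("scene");print([(onz("scene",r["uv"],.108).round(4),r["p"]) for r in ctrl.spot_point("scene","lever_knob")[:2]])
cv2.imwrite("pics/s10.png",cv2.resize(s[130:330,150:380,::-1],(690,600)))
go(.562,-.165,.098,np.pi)
E
```

```text
time_s: 37.15
tool_pos: [0.561, -0.163, 0.1862]
eef_rot: [3.141, -0.002, -3.139]
contact_force: [-0.8, 0.2, -0.3]
finger_gap: 0.0
grip_force: 0.0
209 0.45778258775592917
[(array([0.3625, 0.0017, 0.108 ]), 0.75), (array([ 0.554 , -0.2124,  0.108 ]), 0.54)]
pose [ 0.5611 -0.1637  0.1869] [ 3.141e+00 -1.000e-03 -3.140e+00] t 37.3
turn/5deg (rows sum) [ 0.   -0.01  0.02] then
shift after turn/400mm [-0.0021 -0.0033  0.2222]
shift now/400mm [-0.0023 -0.0033  0.2222]
```

View pics/s10.png

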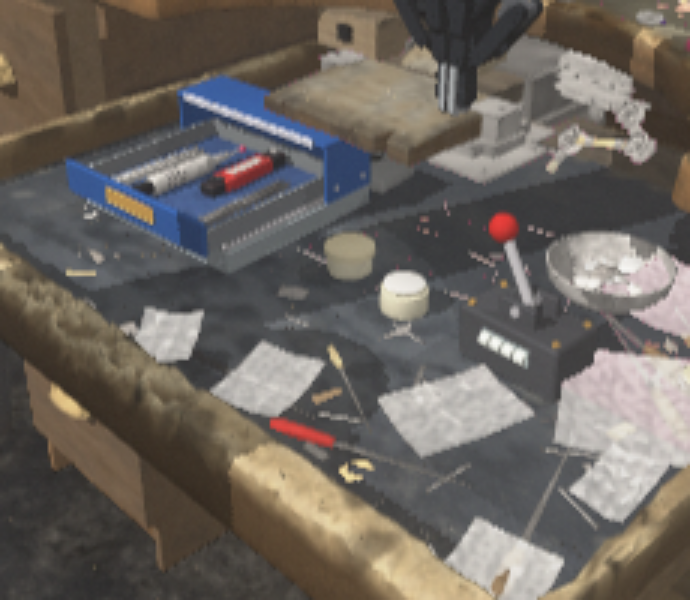

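The tray is latched with all four tools in it, (65–370, 90–260). The knob at (503,228) is at rest and the gripper is up to its left. Next: lower and swing the lever.

```bash
python3 -m pendant '[[[0,0,0.08,0,0,0],[0,0,0.09,0,0,0],[0,0,0.05,0,0,0],[0,0,0,0,0,0],[0,-0.02,0,0,0,0],[0,-0.02,0,0,0,0],[0,-0.02,0,0,0,0],[0,0,0,0,0,0]]]'; python3 -m pendant '[[[0,-0.02,0,0,0,0],[0,-0.02,0,0,0,0],[0,-0.02,0,0,0,0],[0,-0.02,0,0,0,0],[0,-0.02,0,0,0,0],[0,-0.02,0,0,0,0],[0,0,0,0,0,0],[0,0,0,0,0,0]]]'
```

```text
time_s: 38.1
tool_pos: [0.5632, -0.1899, 0.1001]
eef_rot: [-3.141, 0.002, 3.141]
contact_force: [0.7, 1.1, 1.7]
finger_gap: -0.001
grip_force: 0.7
time_s: 38.9
tool_pos: [0.5622, -0.2368, 0.0984]
eef_rot: [3.141, -0.001, -3.141]
contact_force: [-0.1, 2.0, 0.5]
finger_gap: -0.001
grip_force: 1.3
```

```bash
python3 -m pendant '[[[0,-0.01,0,0,0,0],[0,-0.01,0,0,0,0],[0,-0.005,0,0,0,0],[0,-0.005,0,0,0,0],[0,0,0,0,0,0],[0,0,0,0,0,0],[0,0,0,0,0,0],[0,0,0,0,0,0]]]'
```

```text
time_s: 39.7
tool_pos: [0.5622, -0.2478, 0.0985]
eef_rot: [3.14, -0.001, -3.141]
contact_force: [-0.1, 7.1, -2.5]
finger_gap: -0.002
grip_force: 3.4
```

```bash
python3 -m pendant '[[[0,-0.005,0,0,0,0],[0,-0.003,0,0,0,0],[0,0,0,0,0,0],[0,0,0,0,0,0],[0,0,0,0,0,0],[0,0,0,0,0,0],[0,0,0,0,0,0],[0,0,0,0,0,0]]]'; python3 - <<'E'
from h import *
s,_=ctrl.snapshot("scene");cv2.imwrite("pics/s11.png",cv2.resize(s[170:270,270:400,::-1],(520,400)))
E
```

```text
time_s: 40.5
tool_pos: [0.562, -0.2489, 0.0982]
eef_rot: [3.137, -0.002, -3.141]
contact_force: [1.3, 17.8, -1.6]
finger_gap: -0.002
grip_force: 8.4
```

View pics/s11.png

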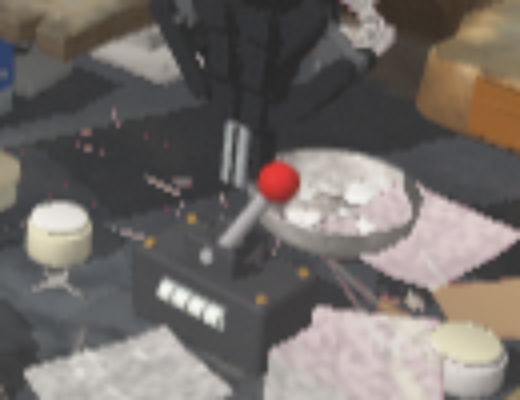

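The lever leans fully right, knob at (280,182), and the force rose to 18 N with no further travel, so it is at its stop. Now let it spring back and retreat.

```bash
python3 -m pendant '[[[0,0.02,0,0,0,0],[0,0.025,0,0,0,0],[0,0.03,0,0,0,0],[0,0.03,0,0,0,0],[0,0.03,0,0,0,0],[0,0.04,0,0,0,0],[0,0.04,0,0,0,0],[0,0.01,0,0,0,0]]]'; python3 -m pendant '[[[0,0,-0.1,0,0,0],[0,0,-0.12,0,0,0],[0,0,-0.08,0,0,0],[0.1,0,0,0,0,0],[0.1,0,0,0,0,0],[0.1,0,0,0,0,0],[0.05,0,0,0,0,0],[0,0,0,0,0,0]]]'; python3 - <<'E'
from h import *
s,_=ctrl.snapshot("scene");cv2.imwrite("pics/s12.png",cv2.resize(s[130:330,150:380,::-1],(690,600)))
print(ctrl.state()["contact_force"])
E
```

```text
time_s: 41.35
tool_pos: [0.5623, -0.1599, 0.0988]
eef_rot: [3.141, -0.0, -3.139]
contact_force: [-0.6, 0.8, -0.4]
finger_gap: 0.001
grip_force: 0.0
time_s: 42.15
tool_pos: [0.42, -0.1617, 0.2188]
eef_rot: [-3.141, -0.001, -3.142]
contact_force: [-0.4, 0.6, 0.0]
finger_gap: -0.001
grip_force: 0.0
[ 0.14079079 -0.69902887 -0.66908074]
```

View pics/s12.png

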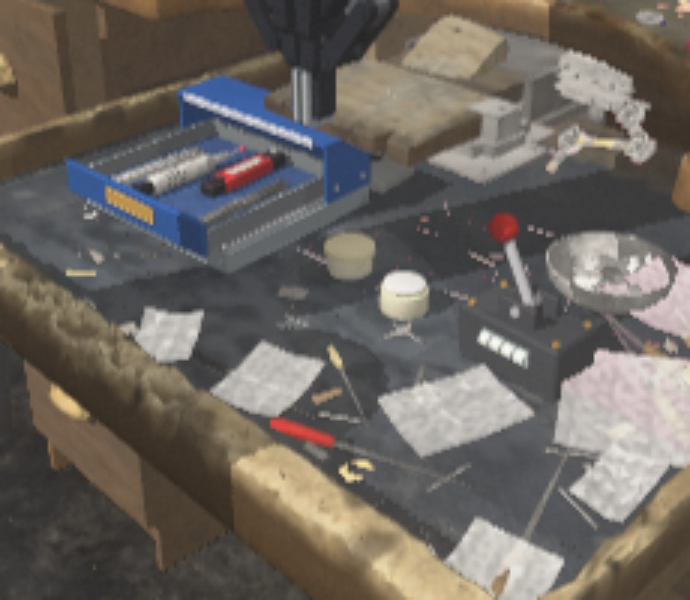

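The lever is back at rest (knob at (503,228)), the tray is latched with the four tools in it, and the robot touches nothing.

```bash
python3 -c "
from workcell import ctrl
print(ctrl.close_job())"
```

```text
the job is handed in; nothing more can be done
None
```

The job is handed in: all four tools lie flat in the tray, the tray latched and stayed in, and after that the tally lever was swung to its stop and sprang back to rest.

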